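Charge the paste dispenser's air tank

ROBOT

A 6-joint arm with a two-finger parallel gripper is mounted at the origin on a cart in front of the work surface, level with it; the furniture and walls round the work are solid. World frame = base frame: x ahead of the robot, y to its left, z up, the work surface at z = 0. Lengths are in m, angles in rad, forces in N, time in s.
With the tool pointing down it reaches from about 0.275 to 0.75 m from the base axis. Payload 10.2 kg.
Tool frame: the origin (TCP) lies midway between the tips of the shut fingers; the grasp point (between the pads) lies 19 mm behind it (env.hold_point_z is the distance from the TCP to the grasp point, in m); z points along the fingers, y is the line along which they close (so a half turn about z gives the same grasp; the last joint's range is limited). The gripper opens to 85 mm and grips with 20 to 120 N. Pads are 22 mm wide; open, the fingers measure 114 mm over their backs; the gripper's body (76 mm by 85 mm) begins 54 mm behind the grasp point. The pads swing forward as they close: fully open they stand 13 mm farther back than shut.
Start: joints at [1.074, 0.313, 1.498, -0, 1.331, -0.223], TCP at [0.142, 0.505, 0.231] pointing down, gripper open.
Joint ranges: [-2.94, 2.94], [-0.97, 2.17], [0.19, 2.56], [-1.23, 4.37], [0.02, 3.11], [-2.88, 2.88]. Speed limits (rad/s): [2.39, 2.39, 3.01, 3.14, 3.14, 3.14].

INTERFACE

Orientations are given as a unit quaternion [x, y, z, w].
In Python, from bench import env, kinematics, monitor, eyes, job gives the robot as it stands. The module is installed in compiled form; this text tells all that it offers. Calls block until the motion is done:
- env.reach(position, orientation): joint-space move of the TCP to a pose.
- env.movel(position, velocity=0.15, frame=None, guard=None): straight line of the TCP; frame=None keeps the orientation; velocity is the mean speed in m/s. With guard (N) it stops when the force on the tool has changed by that much, and returns True; else False.
- env.set_joints(angles): joint-space move.
- env.release() and env.close_gripper(effort=None): open the fingers fully, or close them until they stop; effort is the grip in N (None keeps the last).
- env.hold(seconds).
- kinematics.ik(position, orientation): joint angles nearest the present ones, or None.
- monitor.sense(): the state.
- eyes.grab_frame(name): name is "side" or "top" or "wrist"; returns a dict with "frame" (420x560x3 uint8, red, green, blue), "mtx" (3x3 intrinsics, pixels), "view" (4x4, takes a point from world to camera coordinates). Camera axes: x right, y down, z forward; pixel columns grow to the right and rows downward; lengths in m; the calibration is good to about 2 mm. A picture is of the moment at which its call begins. There is no depth.
A pose or a line that the arm cannot do raises env.MotionError and nothing moves.
- job.hand_in(): hands the job in; it is judged then, once.
The state is a dict: "clock": time; "joints": joint angles; "qvel": joint speeds; "joint_efforts": joint torques, N m; "position": TCP position; "ee_rot": TCP orientation; "contact_force": force on the tool from outside, world axes, zero at the start; "ft_torque": the same for the moment, N m; "finger_gap": opening from 0.0 (shut) to 1.0 (fully open); "gripper_force": force on a finger pad.
Only numpy, scipy, OpenCV 4.12 (cv2) and the standard library are available. Lean on these libraries where they do the work, as an engineer would, in place of code of your own. Each camera call takes 0.05 s, during which the arm holds its last target. There are 200 camera calls.

TASK

The air tank of the hand-pumped paste dispenser has to be charged: push its vent lever round until it stands square across the pipe against its stop (shut), then pump the spring plunger with the fingertips, full strokes right down and right up again, until the indicator pin on top of the tank stands fully out. Leave the vent shut, the plunger up and the pin out. Only push and press: grip and lift nothing, do not touch the pin, do not shove the pump about, and leave the things around it where they are.

Things in the scene. Friction and masses are not known exactly. Their poses are not given: they have to be found in the camera images.
- pump: Hand-pumped air unit of the dispenser, about 4 kg, loose on rubber feet: grey base plate 118x185 mm. Origin: centre of its underside; z up, +x its back. Along its y axis (x = 0): slim pump barrel with black cup-shaped head (the plunger) at +60 mm, bare-metal tank 73 mm across, 144 mm tall, with the pin on top at -20 mm, vent valve with lever at -105 mm. Clipped behind: a syringe with tube, 132 mm high.
- plunger_top (a point): Centre of the slightly domed top of the black palm head (51 mm across), 160 mm above the worktop when up. It moves down with the plunger; press here, straight down.
- plunger (a joint): Stroke in m: 0 = up (spring-returned in about 0.3 s), 0.020 = down on its stop. Takes about 7 N at the top and 11 N at the bottom. Each downstroke charges the tank in proportion to its length, less about 3 mm, if the vent is shut. 3 to 6 full strokes are needed, differing from start to start; more do no harm.
- pin (a joint): Height in m by which the indicator pin has come out: 0 for most of the pumping, then it pops out within one or two strokes to 0.016 = fully out. It stays there only while the vent is shut; with the vent open pumping stores nothing, and opening the vent lets the pin drop.
- pin_tip (a point): Top of the indicator pin, a steel pin 9 mm across in a brass nut on the tank's dome: 148 mm above the worktop when in, 164 mm when fully out; the groove round the pin is wholly clear of the nut once the pin is 12.5 mm out. Only to be watched.
- vent (a joint): Angle of the vent lever in rad: 0 = in line with the pipe, pointing away from the tank (open); 1.57 = square across the pipe, pointing to the unit's back (+x), against its stop (shut). Seen from above it turns anticlockwise to shut. Starts between 0 and 0.5. Stiff, stays where it is left (about 4 N at the grip).
- vent_grip (a point): Point in the lever's black grip, 50 mm from the pivot, at mid height. The grip is 13 mm wide and 13 mm tall, spans 30 to 66 mm from the pivot; its underside is 109.5 mm above the worktop, and nothing of the unit stands under it. The point's -y axis points outward along the lever.
- vent_hinge (a point): Pivot of the vent lever, at the grip's mid height, 116 mm above the worktop.
- flux_bottle: Bystander: cream flux bottle with a black needle cap, 40 mm across, 100 mm tall; origin at the centre of its underside. Leave alone.
- solder_reel: Bystander: reel of solder standing on its flange, 54 mm across, 62 mm tall; origin at the centre of its underside. Leave alone.
- wick_reel: Bystander: flat round reel of desolder wick, 42 mm across, 12 mm tall; origin at the centre of its underside. Leave alone.
- relay_white: Bystander: white plug-in relay, 29x28 mm, 48 mm tall; origin at the centre of its underside. Leave alone.
- side_cutters: Bystander: side cutters lying flat, 129x75x12 mm; origin at the centre of its underside. Leave alone.
- solder_sucker: Bystander: pen-shaped desolder pump lying flat, 210 mm long, 21 mm thick; origin at the centre of its underside. Leave alone.
- magnet_tray: Bystander: small open steel tray with screws, 60x100x16 mm; origin at the centre of its underside. Leave alone.
- tape_black: Bystander: roll of insulating tape lying flat, 67 mm across, 19 mm tall; origin at the centre of its underside. Leave alone.

How it is judged:
On the way, in this order (a step that is already met when the one before it is completed fails the run):
1. the vent lever is pushed shut (value of joint vent above 1.4 rad), for 0.2 s.
2. the plunger is pumped until the pin stands fully out, with the vent shut and the plunger up again (value of joint pin above 0.0125 m and value of joint vent above 1.4 rad and value of joint plunger below 0.002 m), for 0.2 s.
At the end, for the whole second after the job is handed in: The pin is fully out (at least 12.5 of 16 mm, its groove clear of the nut), the vent lever shut (past 1.4 rad), the plunger up within 2 mm, and the pump unit (within 25 mm) and the things around it (within 30 mm) stand where they stood (all of step 2 and distance of pump from where it was at the start of the episode below 0.025 m and angle between pump's own z axis and vertical below 0.05 rad and linear speed of pump below 0.02 m/s and distance of each of flux_bottle, solder_reel, wick_reel, relay_white, side_cutters, solder_sucker, magnet_tray, tape_black from where it was at the start of the episode below 0.03 m); the robot touches nothing.
It fails at once if the indicator pin is touched (contact force between any of the fingers, the arm and pin above 0.5 N).
It fails at once if the pump unit is lifted, tipped or dragged more than 25 mm (distance of pump from where it was at the start of the episode above 0.025 m or height (world z) of pump above 0.008 m or angle between pump's own z axis and vertical above 0.1 rad).
It fails at once if the vent lever's grip or the plunger's head is taken between the fingers (distance between the grasp point and vent_grip below 0.009 m or distance between the grasp point and plunger_top below 0.006 m).
It fails at once if one of the things standing around is lifted or moved more than 30 mm (distance of any of flux_bottle, solder_reel, wick_reel, relay_white, side_cutters, solder_sucker, magnet_tray, tape_black from where it was at the start of the episode above 0.03 m or height (world z) of any of flux_bottle, solder_reel, wick_reel, relay_white, side_cutters, solder_sucker, magnet_tray, tape_black above 0.02 m).
It also fails if it takes over 54 s, if anything falls off the work surface, if the arm or the gripper's body presses on something with over 40 N, if the wrist force passes 120 N, or if a joint passes its speed limit or range.

## Working session

There is one attempt and no reset: what is moved stays moved. The work goes in short steps, each a Python script; the robot and the scene stay as the last script left them, time stands still between calls to the robot, and variables do not carry over. Pictures are saved under pics/ and viewed, at most 10 in all, crops included, and the job is handed in when it is done.

```bash
mkdir -p pics; python3 - <<'E'
from bench import env, kinematics, monitor, eyes, job
import cv2,numpy as np
for n in ("side","top"):
    f=eyes.grab_frame(n); cv2.imwrite(f"pics/{n}0.png",f["frame"][:,:,::-1]); np.savez(f"{n}0.npz",**f)
    v=np.array(f["view"]); print(n,f["mtx"],(-v[:3,:3].T@v[:3,3]).round(3))
print(monitor.sense())
E
```

```text
side [[442.93207188   0.         288.9487255 ]
 [  0.         442.93207188 211.51113603]
 [  0.           0.           1.        ]] [ 0.251 -0.982  0.845]
top [[440.10027328   0.         284.93862237]
 [  0.         440.10027328 208.55787938]
 [  0.           0.           1.        ]] [ 0.34  -0.033  1.277]
{'clock': 0.1, 'joints': array([ 1.07358547e+00,  3.13420576e-01,  1.49834758e+00, -2.17778171e-05,
        1.33101496e+00, -2.23413338e-01]), 'qvel': array([ 7.06464516e-04,  2.50998477e-05, -1.82973757e-03,  6.43538465e-04,
       -4.37131639e-05, -6.33287503e-04]), 'joint_efforts': array([ 3.46352528e-03, -4.12893784e+01, -2.60141480e+01, -2.41601319e-04,
        2.99857260e-03,  1.50115875e-05]), 'position': array([0.1418663 , 0.50523133, 0.23078383]), 'ee_rot': array([ 1.36468958e-01,  9.90644169e-01, -5.60736603e-04, -1.99961136e-04]), 'contact_force': array([ 0.95693227,  0.09456285, -0.12054927]), 'ft_torque': array([-0.05548738,  0.0087781 , -0.01206469]), 'gripper_force': 0.0, 'finger_gap': 1.0012167279637272}
```

View pics/top0.png

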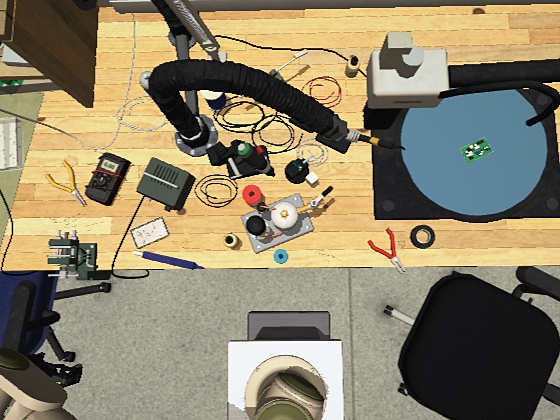

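View pics/side0.png

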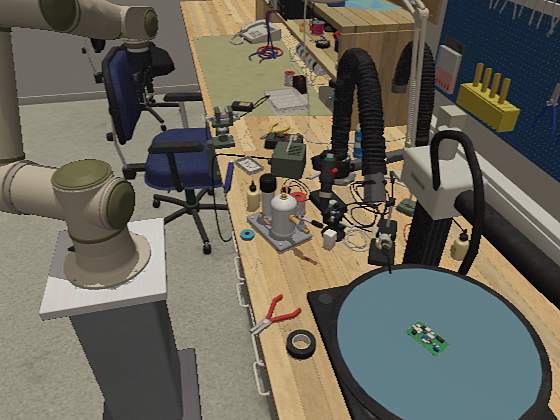

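```bash
python3 - <<'E'
import cv2
a=cv2.imread("pics/top0.png")[165:275,220:345]; b=cv2.imread("pics/side0.png")[165:260,230:355]
a=cv2.resize(a,(625,550),interpolation=cv2.INTER_CUBIC)
cv2.imwrite("pics/topc.png",a)
cv2.imwrite("pics/sidec.png",cv2.resize(b,(750,570),interpolation=cv2.INTER_CUBIC))
E
```

```text
(no output)
```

View pics/topc.png

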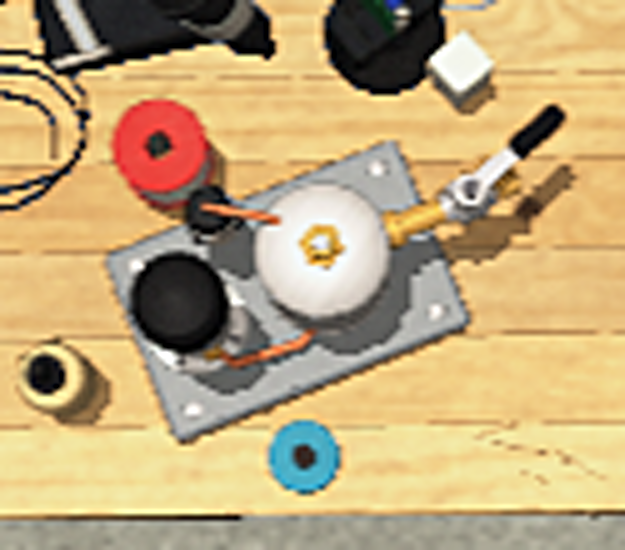

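View pics/sidec.png

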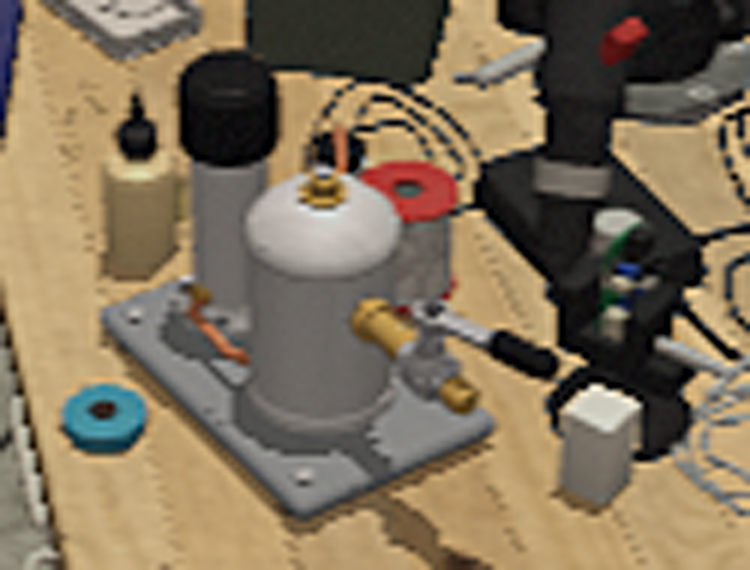

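```bash
cat >h.py <<'E'
import numpy as np
def ray(f,uv,z):
    K,V=np.array(f["mtx"]),np.array(f["view"]); R,t=V[:3,:3],V[:3,3]
    c=-R.T@t; d=R.T@np.linalg.solve(K,[*uv,1.]); return c+d*(z-c[2])/d[2]
E
python3 - <<'E'
import numpy as np
from h import ray
T=dict(np.load("top0.npz")); S=dict(np.load("side0.npz"))
t=lambda x,y,z:ray(T,(220+x/5-.4,165+y/5-.4),z).round(4)
s=lambda x,y,z:ray(S,(230+x/6-.4,165+y/6-.4),z).round(4)
for n,a,z in [("pl",(180,300),.158),("pin",(322,244),.148),("hinge",(470,190),.122),("grip0",(515,155),.1225),("grip1",(560,110),.1225),("relay",(463,66),.048),("reel",(158,145),.062),("blob",(212,210),.132),("c1",(108,256),.01),("c2",(392,145),.01),("c3",(467,323),.01),("c4",(182,440),.01)]: print("top",n,t(*a,z))
for n,a,z in [("pl",(228,85),.158),("pin",(323,180),.148),("hinge",(435,310),.122),("grip",(525,352),.1225),("relay",(600,408),.048)]: print("side",n,s(*a,z))
E
```

```text
top pl [0.4608 0.0674 0.158 ]
top pin [ 0.4901 -0.0053  0.148 ]
top hinge [ 0.5215 -0.0836  0.122 ]
top grip0 [ 0.5399 -0.1078  0.1225]
top grip1 [ 0.5639 -0.1323  0.1225]
top relay [ 0.6046 -0.0843  0.048 ]
top reel [0.5589 0.0883 0.062 ]
top blob [0.5111 0.0528 0.132 ]
top c1 [0.5031 0.1226 0.01  ]
top c2 [ 0.5663 -0.0435  0.01  ]
top c3 [ 0.4614 -0.0853  0.01  ]
top c4 [0.396  0.0796 0.01  ]
side pl [0.4606 0.0608 0.158 ]
side pin [ 0.4897 -0.0118  0.148 ]
side hinge [ 0.5237 -0.0849  0.122 ]
side grip [ 0.5538 -0.1232  0.1225]
side relay [ 0.6071 -0.0829  0.048 ]
```

```bash
cat >>h.py <<'E'
H=np.array([.5225,-.084]); P=np.array([.4605,.065])
UX=np.array([.929,.370]); UY=np.array([-.370,.929])
from scipy.spatial.transform import Rotation as Ro
def lev(a): return UX*np.sin(a)-UY*np.cos(a)
def quat(ydir,sgn=1):   # tool z down, tool y along ydir
    y=np.array([*ydir,0.])*sgn; y/=np.linalg.norm(y); z=np.array([0,0,-1.]); x=np.cross(y,z)
    return Ro.from_matrix(np.c_[x,y,z]).as_quat()
def push(a,back,r=.05,z=.104):  # pose behind the lever at angle a, 'back' clear of its axis
    l=lev(a); n=np.array([l[1],-l[0]]) # clockwise normal
    return np.array([*(H+r*l+back*n),z])
E
python3 - <<'E'
from h import *
from bench import kinematics
T=dict(np.load("top0.npz")); S=dict(np.load("side0.npz"))
for n,a,b in [("nozzle",(345,132),(375,200)),("hosetop",(215,75),(355,55)),("hoseleft",(150,85),(345,75)),("help",(250,145),(325,160))]:
    for z in (.1,.2,.3,.4,.5): print(n,z,ray(T,a,z)[:2].round(2),ray(S,b,z)[:2].round(2))
for s in (1,-1):
    for a in (.33,1.6): print(s,a,push(a,.04),kinematics.ik(push(a,.04),quat(lev(a),s)))
    for d in (UX,UY): print('P',s,kinematics.ik([*P,.14],quat(d,s)))
E
```

```text
nozzle 0.1 [ 0.72 -0.18] [ 0.76 -0.03]
nozzle 0.2 [ 0.69 -0.16] [ 0.69 -0.16]
nozzle 0.3 [ 0.66 -0.15] [ 0.62 -0.29]
nozzle 0.4 [ 0.62 -0.14] [ 0.55 -0.41]
nozzle 0.5 [ 0.59 -0.13] [ 0.49 -0.54]
hosetop 0.1 [0.9  0.19] [1.17 1.22]
hosetop 0.2 [0.85 0.17] [1.05 0.93]
hosetop 0.3 [0.8  0.15] [0.93 0.63]
hosetop 0.4 [0.75 0.13] [0.8  0.34]
hosetop 0.5 [0.71 0.11] [0.68 0.04]
hoseleft 0.1 [0.87 0.37] [1.02 0.95]
hoseleft 0.2 [0.82 0.34] [0.92 0.69]
hoseleft 0.3 [0.78 0.3 ] [0.81 0.43]
hoseleft 0.4 [0.73 0.27] [0.71 0.17]
hoseleft 0.5 [0.69 0.23] [ 0.61 -0.09]
help 0.1 [0.69 0.09] [0.69 0.22]
help 0.2 [0.66 0.08] [0.63 0.06]
help 0.3 [0.63 0.07] [ 0.57 -0.1 ]
help 0.4 [0.6  0.06] [ 0.51 -0.26]
help 0.5 [0.57 0.05] [ 0.45 -0.43]
1 0.33 [ 0.52469449 -0.14799174  0.104     ] [-4.89893287e-01  4.88116194e-01  1.59743622e+00 -4.44089210e-16
  1.05604024e+00  3.71882270e-01]
1 1.6 [ 0.58426875 -0.10086357  0.104     ] [-3.68378237e-01  5.81124949e-01  1.44212628e+00 -4.44089210e-16
  1.11834142e+00 -7.76602680e-01]
P 1 [-1.12530767e-01  2.81825632e-01  1.79743924e+00 -4.44089210e-16
  1.06232779e+00 -4.91551537e-01]
P 1 [-1.12530767e-01  2.81825632e-01  1.79743924e+00 -4.44089210e-16
  1.06232779e+00 -2.06234786e+00]
-1 0.33 [ 0.52469449 -0.14799174  0.104     ] [-4.89893287e-01  4.88116194e-01  1.59743622e+00 -4.44089210e-16
  1.05604024e+00 -2.76971038e+00]
-1 1.6 [ 0.58426875 -0.10086357  0.104     ] [-3.68378237e-01  5.81124949e-01  1.44212628e+00 -4.44089210e-16
  1.11834142e+00  2.36498997e+00]
P -1 [-1.12530767e-01  2.81825632e-01  1.79743924e+00 -4.44089210e-16
  1.06232779e+00  2.65004112e+00]
P -1 [-1.12530767e-01  2.81825632e-01  1.79743924e+00 -4.44089210e-16
  1.06232779e+00  1.07924479e+00]
```

```bash
python3 - <<'E'
from h import *
from bench import env, monitor, eyes
import cv2
env.close_gripper(20)
env.reach([.1,.36,.28],quat([.27,.96]))
a0=.2; q=quat(lev(a0))
env.reach([.38,-.14,.28],q)
p=push(a0,.045); print(p)
env.movel([p[0],p[1],.28],.2,q); 
f=eyes.grab_frame("wrist"); cv2.imwrite("pics/w1.png",f["frame"][:,:,::-1])
print(env.movel(p,.15,q,guard=8),monitor.sense()["contact_force"],monitor.sense()["position"],monitor.sense()["clock"])
f=eyes.grab_frame("top"); g=eyes.grab_frame("side")
cv2.imwrite("pics/m1.png",np.hstack([cv2.resize(f["frame"][150:270,220:345],None,fx=3.2,fy=3.2),cv2.resize(g["frame"][140:260,230:355],None,fx=3.2,fy=3.2)])[:,:,::-1])
E
```

```text
[ 0.51219558 -0.15047219  0.104     ]
False [ 1.11342638  0.43075488 -1.10298629] [ 0.51254241 -0.15068752  0.10478709] 5.8
```

View pics/m1.png

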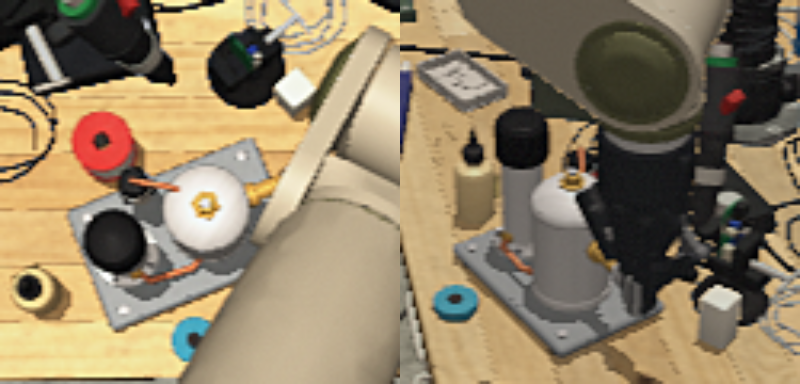

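The picture shows the fingers down beside the lever, clear of the tank and base. The forearm hides the lever from the top view. Now I push it along an arc.

```bash
python3 - <<'E'
from h import *
from bench import env, monitor, eyes
import cv2
def st(t): s=monitor.sense(); print(t,s["clock"],s["position"].round(4),s["contact_force"].round(1))
env.movel(push(.2,.03),.06,guard=10); st("in")
hit=False
for a in np.r_[np.arange(.35,1.5,.15),1.5,1.57,1.64,1.71]:
    hit=env.movel(push(a,.0175),.05,quat(lev(a)),guard=14); st((round(a,2),hit))
    if hit: break
p=monitor.sense()["position"]; l=lev(1.57); n=np.array([l[1],-l[0]])
if a>1.35:
    q=p.copy(); q[:2]+=.03*n; env.movel(q,.1); q[2]=.28; env.movel(q,.2)
    env.reach([.33,.065,.28],quat(UX)); st("away")
    f=eyes.grab_frame("top"); g=eyes.grab_frame("side")
    cv2.imwrite("pics/m2.png",np.hstack([cv2.resize(f["frame"][150:270,220:345],None,fx=3.2,fy=3.2),cv2.resize(g["frame"][140:260,230:355],None,fx=3.2,fy=3.2)])[:,:,::-1])
E
```

```text
in 6.3 [ 0.525  -0.1419  0.1039] [-0.9 -0.2 -0.2]
(np.float64(0.35), False) 6.8583 [ 0.5426 -0.133   0.1039] [ 0.1  0.3 -0.4]
(np.float64(0.5), False) 7.1667 [ 0.5497 -0.1294  0.1039] [-0.4  0.1  0.5]
(np.float64(0.65), False) 7.475 [ 0.5562 -0.1247  0.104 ] [-0.8 -0.  -0.2]
(np.float64(0.8), False) 7.7833 [ 0.5619 -0.1192  0.104 ] [-0.   0.1  0.4]
(np.float64(0.95), False) 8.0917 [ 0.5667 -0.1129  0.104 ] [-0.4  0.6 -0.2]
(np.float64(1.1), False) 8.4 [ 0.5706 -0.1059  0.104 ] [ 0.3 -0.8 -0.6]
(np.float64(1.25), False) 8.7083 [ 0.5733 -0.0985  0.104 ] [0.4 0.4 1. ]
(np.float64(1.4), False) 9.0167 [ 0.5749 -0.0908  0.104 ] [ 0.1 -0.4  0.2]
(np.float64(1.5), False) 9.275 [ 0.5754 -0.0856  0.104 ] [ 0.1 -1.   0.6]
(np.float64(1.57), False) 9.525 [ 0.5754 -0.082   0.104 ] [ 0.2 -1.3  0.1]
(np.float64(1.64), False) 9.775 [ 0.5762 -0.0798  0.1043] [ 5.  -9.1 -3.7]
(np.float64(1.71), False) 10.025 [ 0.5763 -0.0765  0.1044] [  9.3 -11.   -5.3]
away 12.7 [0.3307 0.0647 0.2801] [ 0.7 -0.3 -0.3]
```

View pics/m2.png

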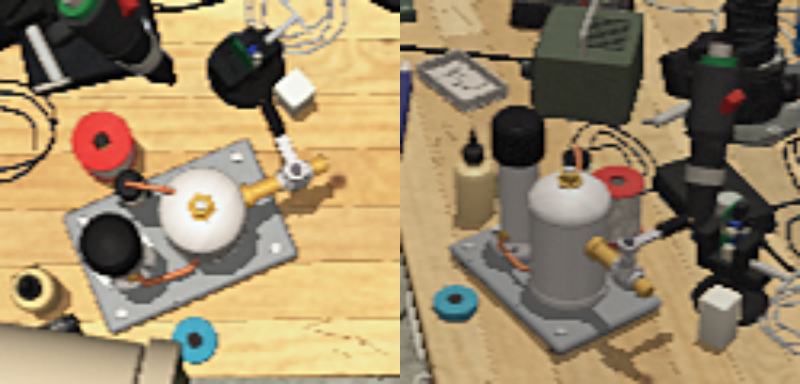

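The lever (grip at about (268,110), hinge at about (295,173) in the left half) now runs parallel to the plate's short edge, so the vent is shut. The pump has barely moved. Next I pump.

```bash
python3 - <<'E'
from h import *
from bench import env, monitor, eyes
import cv2
q=quat(UX)
env.movel([*P,.28],.2,q); env.movel([*P,.18],.15)
for i in range(7):
    h=env.movel([*P,.134],.06,guard=28); s=monitor.sense(); print(i,h,s["clock"],s["position"].round(4),s["contact_force"].round(1))
    env.movel([*P,.172],.1); env.hold(.35)
env.movel([*P,.28],.2); env.movel([.33,.065,.28],.2); env.hold(.3)
print(monitor.sense()["clock"])
f=eyes.grab_frame("top"); g=eyes.grab_frame("side")
cv2.imwrite("pics/m3.png",np.hstack([cv2.resize(f["frame"][150:270,220:345],None,fx=3.2,fy=3.2),cv2.resize(g["frame"][165:225,260:323],None,fx=6.4,fy=6.4,interpolation=cv2.INTER_CUBIC)[:384,:400]])[:,:,::-1])
E
```

```text
0 True 15.0833 [0.4612 0.0649 0.14  ] [-3.  -0.5 10.6]
1 True 16.4667 [0.4613 0.0649 0.14  ] [-1.9  0.3 10. ]
2 True 17.85 [0.4613 0.0648 0.14  ] [-4.3  0.8 10.7]
3 True 19.2333 [0.4613 0.0649 0.14  ] [-2.3 -0.6 10.1]
4 True 20.6167 [0.4613 0.0649 0.14  ] [-2.3  0.6  9.3]
5 True 22.0 [0.4613 0.0649 0.14  ] [-1.7  1.4  8.6]
6 True 23.3833 [0.4614 0.0649 0.14  ] [-2.8  0.1  9.1]
26.0
```

View pics/m3.png

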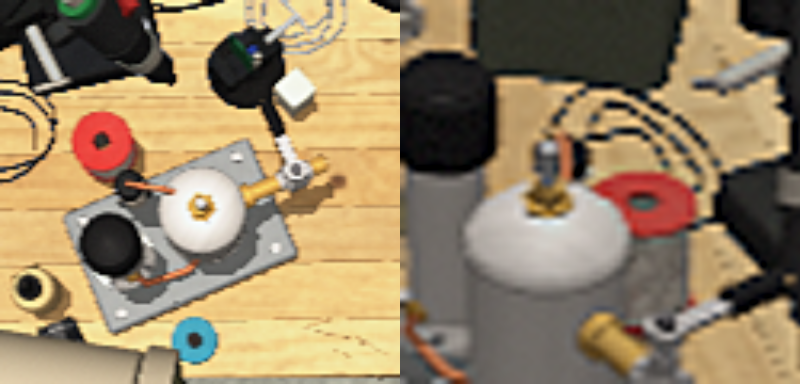

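The pin stands well out of its nut, with its tip at about (546,145) and the dark groove above the brass at about (546,195). All seven strokes reached the 0.140 m bottom stop. The plunger is up, the lever is shut, and the things around the pump have not moved.

```bash
python3 -c "
from bench import job
print(job.hand_in())"
```

```text
the job is handed in; nothing more can be done
None
```

The job is handed in, with no verdict shown: the vent is shut and the plunger up, seven full strokes left the pin standing out with its groove clear of the nut, and the pump and the things around it look unmoved.

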